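Check the pouring gap of the split ingot mould with the blade gauge

ROBOT

A 7-joint arm with a two-finger parallel gripper is mounted at the origin on the work surface. World frame = base frame: x ahead of the robot, y to its left, z up, the work surface at z = 0. Lengths are in m, angles in rad, forces in N, time in s.
With the tool pointing down it reaches from about 0.4 to 0.9 m from the base axis. Payload 5.5 kg.
Tool frame: the origin (TCP) lies at the very end of the fingers, on their centre line; the grasp point (between the pads) lies 19 mm behind it; z points along the fingers, y is the direction in which the jaws open and shut (so a half turn about z gives the same grasp; the last joint's range is limited). The gripper opens to 92 mm and grips with 3 to 60 N. Pads are 19 mm wide; open, the fingers measure 130 mm over their backs; the gripper's body (75 mm by 190 mm) begins 47 mm behind the grasp point.
Start: joints at [-0.968, 0.501, -0.427, 1.55, 0.221, 1.138, -0.21], TCP at [0.217, 0.613, 0.227] pointing down, gripper open.
Joint ranges: [-2.88, 2.88], [-0.31, 2.03], [-1.54, 1.56], [0.2, 2.42], [-1.41, 4.55], [0.19, 2.02], [-2.57, 2.57]. Speed limits (rad/s): [2.57, 2.57, 3.14, 3.14, 3.14, 3.14, 3.14].

INTERFACE

Orientations are given as a 3x3 rotation matrix whose columns are the frame's x, y, z axes.
In Python, from cell import manip gives the robot as it stands.
- The arm moves only by the tool apply_moves, never from a script. Its argument "motion" is a list of rows, each an object of numbers: "wx", "wy", "wz": the turn, a rotation vector about the tool's x, y, z in rad; "x", "y", "z": the shift along the tool's x, y, z in mm; "claw": the opening, from 0 (shut) to 1 (fully open). A call has 1 to 5 rows; each row shifts and turns the commanded pose from where the row before left it, along the tool's axes as they then stand; what a row does not reach is not made up. A row lasts 1/10 s, in which the tool goes at most 50 mm and 8.59 degrees, less where a joint would pass 70% of its speed; a pose out of reach is approached as far as the arm can. A call with a gripper value outside its range is refused whole. The fingers move at their own pace and stop on an object; "newtons" is the grip in N (left out, the last holds). Time passes only in rows, so rows that do not move let the fingers close. It gives the time, the measured TCP pose, the force and the opening at its end, in the units of the state.
- manip.get_obs(): the state, without advancing time (a new reading comes with each control period).
- manip.grab_frame(name): name is "scene" or "top" or "wrist"; returns a dict with "pixels" (384x512x3 uint8, blue, green, red), "z_map" (384x512 float32, m along the optical axis (not along the pixel's ray), 0 where there is no reading), "mtx" (3x3 intrinsics, pixels), "world_from_camera" (4x4, takes a point from camera to world coordinates). Camera axes: x right, y up, looking along -z (the intrinsics and any distortion apply to the point x, -y, -z); pixel columns grow to the right and rows downward; lengths in m; the calibration is good to about 2 mm. A picture is of the moment at which its call begins.
- manip.finish_job(): hands the job in, once; it reports no verdict.
Trained networks look in a picture, given as the dict that the camera call returned (one of the last four; its "shot" number tells which), for a name from the list of things; names that differ only in an ending like _2 or _b are one class to them, and where a whole thing is asked for, a point or a joint stands for the part that bears it (a point fixed in the world has none). Each returns a list of dicts, best first, with "score" (0 to 1); they miss things now and then, are a little off and sometimes report something else, mostly with a low value. They report only what shows in the picture. A call takes as long as a camera call. They do not tell look-alikes from the thing itself.
- manip.regions_of(picture, query): "pixels" (384x512 bool, what is visible of it).
- manip.tip_of(picture, query): "position" ([x, y, z] in m, in the coordinates of the camera as it stood for that picture, good to about 4 mm: a listed point, or the origin of a listed thing).
The state is a dict: "clock": time; "qpos": joint angles; "dq": joint speeds; "joint_efforts": joint torques, N m; "tcp_pos": TCP position; "tool_rot": TCP orientation; "ft_force": force on the tool from outside, world axes, zero at the start; "torque": the same for the moment, N m; "finger_gap": finger opening in m.
Only numpy, scipy, OpenCV 4.12 (cv2) and the standard library are available. Lean on these libraries where they do the work, as an engineer would, in place of code of your own. Each camera call takes 0.05 s, during which the arm holds its last target. There are 200 camera calls.

TASK

Check that the split ingot mould is clear for the next pour: take the flat-bladed gauge, the one with the bar-shaped handle, out of the rack and lower its blade into the middle of the straight gap of the mould until its square flange rests on the mould's top. Keep hold of it until it is down, then let go and leave it standing in the gap. Leave the other gauge, with the round knob, in the rack.

Things in the scene. Friction and masses are not known exactly. Their poses are not given: they have to be found in the camera images.
- gauge_grip (a point): Centre of the flat-bladed gauge's handle: an upright flat metal bar 44 mm wide (y), 12 mm thick (x), 50 mm high, reaching 25 mm above and below this point; pinch it across its thickness. z is up. The gauge hangs upright in a low aluminium rack, its flange on the rack's plate 70 mm above the bench; lift it straight up to free it.
- gauge: The flat-bladed gauge, bare metal, 250 g. Origin at the middle of the underside of its square flange (56 x 56 x 6 mm), 31 mm below the handle's centre. Below the flange hangs the blade: 36 mm wide (y), 6 mm thick (x), 45 mm long, at the start inside a rack opening of about 23 x 47 mm.
- mould_gap (a point): Middle of the gap's mouth in the split ingot mould, at the mould's flat top, 80 mm above the bench; y runs along the gap, x across, z up. Fixed steel block, 92 (x) by 90 mm (y). The gap is 90 mm long, open at both ends, 16 mm wide, 68 mm deep; bevels widen its mouth to 32 mm. The gauge fits either way round. The like block with two round holes is another mould, not used; they may swap places.
- rod_gauge_knob (a point): Centre of the round knob (30 mm across, 24 mm high, 98 mm above the bench) of the other gauge, which has a round rod for a blade and hangs in the same rack, 110 mm from the flat-bladed one on either side. To be left there.
Mind the look-alikes: they are no part of the job. What is shaped like the part that bears mould_gap but blue is not meant.

How it is judged:
On the way:
1. the blade is in the gap with the flange down on the mould, or within 8 mm of it, while the gripper still holds the gauge (z of gauge_grip in the frame of mould_gap between 0.02 and 0.039 m and x of gauge_grip in the frame of mould_gap between -0.012 and 0.012 m and y of gauge_grip in the frame of mould_gap between -0.02 and 0.02 m and contact force between the fingers and gauge above 0.5 N), for 0.1 s.
At the end, for the whole second after the job is handed in: The flat-bladed gauge stands released in the mould's gap, blade down, its flange on the mould's top (within 5 mm), upright within 10 degrees, blade along the gap within 17 degrees, within 12 mm of the gap's middle across it and 20 mm along it (z of gauge_grip in the frame of mould_gap between 0.02 and 0.036 m and x of gauge_grip in the frame of mould_gap between -0.012 and 0.012 m and y of gauge_grip in the frame of mould_gap between -0.02 and 0.02 m and angle between gauge_grip's own z axis and vertical below 0.1745 rad and angle between the y axis of gauge_grip and the y axis of mould_gap, either way round below 0.3 rad); the robot touches nothing.
It fails at once if the round-knobbed gauge is taken or knocked from its place (moved by more than 30 mm) (distance of rod_gauge_knob from where it was at the start of the episode above 0.03 m).
It also fails if it takes over 45 s, if anything falls off the work surface, if the arm or the gripper's body presses on something with over 40 N, if the wrist force passes 120 N, or if a joint passes its speed limit or range.

## Working session

There is one attempt and no reset: what is moved stays moved. The work goes in short steps, Python scripts to look and compute and a tool call to move; the robot and the scene stay as the last step left them, time stands still between calls to the robot, and variables do not carry over. Pictures are saved under pics/ and viewed, about 8 in all and at most 12, crops included, and the job is handed in when it is done.

Besides the shell and the picture viewer there is one more tool, called after ">>>" by a JSON object that holds its "api" and its "payload", one argument or row to a line. apply_moves: Moves the arm, as the interface text tells. Its arguments: {"type":"object","properties":{"motion":{"type":"array","items":{"type":"object","properties":{"wx":{"type":"number"},"wy":{"type":"number"},"wz":{"type":"number"},"x":{"type":"number"},"y":{"type":"number"},"z":{"type":"number"},"claw":{"type":"number"}}}},"newtons":{"type":"number"}},"required":["motion"]}

```bash
mkdir -p pics
cat > h.py <<'E'
import numpy as np, cv2
from cell import manip
def world(f,p):
    T=f["world_from_camera"]; return (T@np.append(p,1))[:3]
def cloud(f):
    z=f["z_map"]; K=f["mtx"]; v,u=np.indices(z.shape)
    P=np.stack([(u-K[0,2])/K[0,0]*z,-(v-K[1,2])/K[1,1]*z,-z],-1)
    T=f["world_from_camera"]; W=P@T[:3,:3].T+T[:3,3]; W[z==0]=np.nan; return W
def pix(f,w):
    T=np.linalg.inv(f["world_from_camera"]); p=(T@np.append(w,1))[:3]; K=f["mtx"]
    return (K[0,0]*p[0]/-p[2]+K[0,2], K[1,1]*-p[1]/-p[2]+K[1,2])
E
python3 - <<'E'
from h import *
ims=[]
for c in ["scene","top"]:
    f=manip.grab_frame(c); cv2.imwrite(f"pics/{c}0.png",f["pixels"])
    W=cloud(f); np.save(c+"0.npy",W)
    for q in ["gauge_grip","mould_gap","rod_gauge_knob"]:
        for d in manip.tip_of(f,q)[:4]:
            w=world(f,d["position"]); print(c,q,round(d["score"],2),w.round(3),np.round(pix(f,w)))
print(manip.get_obs()["tool_rot"].round(3))
E
```

```text
scene gauge_grip 0.67 [0.532 0.284 0.098] [330. 156.]
scene gauge_grip 0.55 [0.509 0.174 0.098] [302. 159.]
scene mould_gap 0.91 [ 0.544 -0.327  0.074] [175. 200.]
scene mould_gap 0.85 [ 0.567 -0.512  0.08 ] [119. 217.]
scene mould_gap 0.74 [ 0.773 -0.331  0.079] [195. 245.]
scene rod_gauge_knob 0.56 [0.531 0.279 0.098] [328. 156.]
top gauge_grip 0.58 [0.513 0.171 0.102] [181. 219.]
top gauge_grip 0.34 [ 0.543 -0.326  0.078] [342. 213.]
top mould_gap 0.93 [ 0.571 -0.513  0.082] [402. 204.]
top rod_gauge_knob 0.59 [0.535 0.278 0.099] [147. 211.]
[[-0.943  0.333 -0.   ]
 [ 0.333  0.943 -0.   ]
 [ 0.    -0.    -1.   ]]
```

View pics/scene0.png

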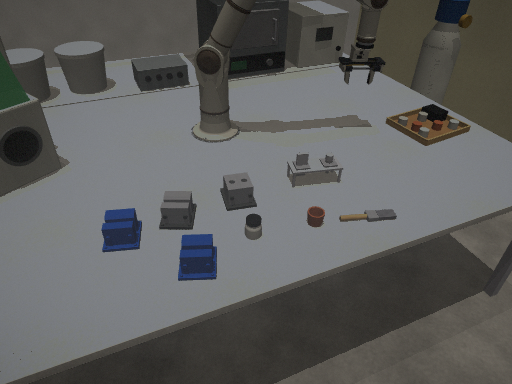

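View pics/top0.png

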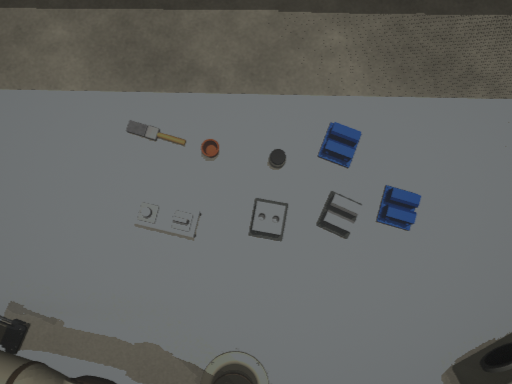

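The scene view shows the candidates.
- **Gauges:** the bar-handled gauge is at scene (302,159) / top (181,221). The round knob is at scene (329,157) / top (147,211), and stays.
- **Moulds:** the grey slotted mould is at scene (178,208) / top (340,214). The look-alikes are the two blue ones at top (340,145) and (400,207), and the two-hole block at top (269,218).

I choose the bar handle and the grey slotted mould, and will check both in a close crop.

Run:
```python
from h import *
a=cv2.imread("pics/top0.png"); s=cv2.imread("pics/scene0.png")
r=lambda im,x,y,w=80,h=60:cv2.resize(im[y:y+h,x:x+w],(400,300),interpolation=cv2.INTER_CUBIC)
cv2.imwrite("pics/crop1.png",np.vstack([np.hstack([r(a,130,190),r(a,300,185)]),np.hstack([r(s,275,130),r(s,140,175)])]))
W=np.load("top0.npy")
def fit(m,n):
    p=W[m][:,:2].astype(np.float32); (c,sz,ang)=cv2.minAreaRect(p); b=cv2.boxPoints((c,sz,ang))
    print(n,len(p),np.round(c,4),np.round(sz,3),round(ang,1),"mean",p.mean(0).round(4),"zmed",np.median(W[m][:,2]).round(4))
X,Y,Z=W[...,0],W[...,1],W[...,2]
near=lambda x,y,r:np.hypot(X-x,Y-y)<r
fit(near(.513,.171,.045)&(Z>.09),"handle")
fit(near(.535,.278,.045)&(Z>.09),"knob")
fit((Z>.058)&(Z<.08)&(Y<.33)&(Y>.12)&(X>.42)&(X<.62),"plate")
fit(near(.543,-.326,.075)&(Z>.07),"mouldtop")
fit(near(.543,-.326,.075)&(Z>.03)&(Z<.07),"mould low")
```

```text
handle 68 [0.5095 0.1729] [0.043 0.012] 78.0 mean [0.5089 0.1709] zmed 0.1257
knob 85 [0.5334 0.2801] [0.029 0.028] 10.3 mean [0.5328 0.2794] zmed 0.1102
plate 1521 [0.5217 0.2278] [0.201 0.085] 77.7 mean [0.5208 0.2253] zmed 0.0714
mouldtop 713 [ 0.5428 -0.3248] [0.09  0.094] 66.8 mean [ 0.5426 -0.3242] zmed 0.0792
mould low 141 [ 0.5426 -0.3244] [0.091 0.103] 65.9 mean [ 0.5331 -0.3128] zmed 0.0513
```

View pics/crop1.png

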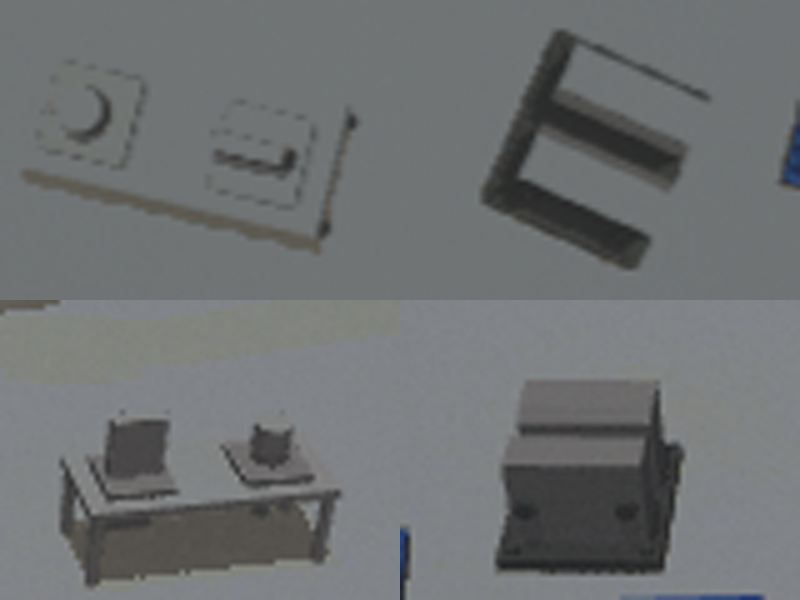

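The crops confirm it. The bar handle is at right in the rack crop with the round knob at left, and the grey straight-gap mould is in the other pair. From the depth data, the bar is at (0.5095, 0.173) with its width at 78°, and the mould centre is (0.543, -0.325) with the gap at about 66.5°.

Now moving over the handle.

>>> {"api": "apply_moves", "payload": {
  "motion": [
    {"x": -35,"y": -26.5,"claw": 1},
    {"x": -35,"y": -26.5},
    {"x": -35,"y": -26.5},
    {"x": -35,"y": -26.5},
    {"x": -35,"y": -26.5}
  ]
}}

```text
validation failed for argument at $.mo...
```

>>> {"api": "apply_moves", "payload": {
  "motion": [
    {"x": -35,"y": -26.5},
    {"x": -35,"y": -26.5},
    {"x": -35,"y": -26.5},
    {"x": -35,"y": -26.5},
    {"x": -35,"y": -26.5}
  ]
}}

```text
validation failed for argument at $.mo...
```

>>> {"api": "apply_moves", "payload": {
  "motion": [
    {"wz": 0.145},
    {"wz": 0.145},
    {"wz": 0.145},
    {"wz": 0.145},
    {"wz": 0.145}
  ]
}}

```text
validation failed for argument at $.mo...
```

>>> {"api": "apply_moves", "payload": {
  "motion": [
    {"wz": 0.145},
    {"wz": 0.145},
    {"wz": 0.145},
    {"wz": 0.145},
    {"wz": 0.14}
  ]
}}

```text
validation failed for argument at $.mo...
```

```bash
cat > w.py <<'E'
from h import *
import sys
f=manip.grab_frame("wrist"); cv2.imwrite(f"pics/{sys.argv[1]}.png",f["pixels"])
W=cloud(f);X,Y,Z=W[...,0],W[...,1],W[...,2]
def fit(m,n):
    m=cv2.morphologyEx(m.astype(np.uint8),cv2.MORPH_OPEN,np.ones((3,3)))>0
    p=W[m][:,:2].astype(np.float32)
    if len(p)<20: print(n,"few"); return
    c,sz,ang=cv2.minAreaRect(p)
    print(n,len(p),np.round(c,4),np.round(sz,3),round(ang,1),"zmed",np.median(W[m][:,2]).round(4))
near=lambda x,y,r:np.hypot(X-x,Y-y)<r
o=manip.get_obs(); R=o["tool_rot"]
print(o["clock"],o["tcp_pos"].round(4),"yang",np.degrees(np.arctan2(R[1,1],R[0,1])).round(1),"down",R[2,2].round(4),"gap",o["finger_gap"],o["ft_force"])
def to(w,deg): # tool shift in mm, and wz
    d=R.T@(np.array(w)-o["tcp_pos"]); a=np.radians(deg)-np.arctan2(R[1,1],R[0,1])
    print("tool shift mm",(d*1000).round(1),"wz",round(-(a),3))
E
cat > a.py <<'E'
from w import *
fit(near(.5095,.173,.04)&(Z>.115)&(Z<.14),"handle")
fit(near(.5095,.173,.045)&(Z>.0735)&(Z<.08),"flange")
for q in ["gauge_grip"]:
    for d in manip.tip_of(f,q)[:2]: print(q,d["score"],world(f,d["position"]).round(4))
to([.5095,.173,.087],-12)
E
python3 a.py w1
```

```text
0.45 [0.2166 0.6128 0.2266] yang 70.5 down -1.0 gap 0.09180077197956052 [ 0.17741212 -0.11871083  0.42401357]
handle few
flange few
tool shift mm [-422.8 -317.   139.6] wz 1.44
```

>>> {"api": "apply_moves", "payload": {
  "motion": [
    {"wx": 0,"wy": 0,"wz": 0,"x": -35,"y": -26.5,"z": 0,"claw": 1},
    {"wx": 0,"wy": 0,"wz": 0,"x": -35,"y": -26.5,"z": 0,"claw": 1},
    {"wx": 0,"wy": 0,"wz": 0,"x": -35,"y": -26.5,"z": 0,"claw": 1},
    {"wx": 0,"wy": 0,"wz": 0,"x": -35,"y": -26.5,"z": 0,"claw": 1},
    {"wx": 0,"wy": 0,"wz": 0,"x": -35,"y": -26.5,"z": 0,"claw": 1}
  ]
}}

```text
clock: 1.0
tcp_pos: [0.3383, 0.4281, 0.2269]
tool_rot: [[-0.943, 0.333, 0.0], [0.333, 0.943, 0.0], [-0.0, 0.001, -1.0]]
ft_force: [0.7, 0.3, 0.0]
finger_gap: 0.0912
```

All fields are needed. The motion lags slightly but is otherwise as expected.

>>> {"api": "apply_moves", "payload": {
  "motion": [
    {"wx": 0,"wy": 0,"wz": 0,"x": -35,"y": -26.5,"z": 0,"claw": 1},
    {"wx": 0,"wy": 0,"wz": 0,"x": -35,"y": -26.5,"z": 0,"claw": 1},
    {"wx": 0,"wy": 0,"wz": 0,"x": -35,"y": -26.5,"z": 0,"claw": 1},
    {"wx": 0,"wy": 0,"wz": 0,"x": -35,"y": -26.5,"z": 0,"claw": 1},
    {"wx": 0,"wy": 0,"wz": 0,"x": -35,"y": -26.5,"z": 0,"claw": 1}
  ]
}}

```text
clock: 1.5
tcp_pos: [0.4592, 0.2448, 0.2271]
tool_rot: [[-0.943, 0.333, 0.001], [0.333, 0.943, 0.0], [-0.001, 0.001, -1.0]]
ft_force: [0.6, 0.5, -0.2]
finger_gap: 0.0919
```

>>> {"api": "apply_moves", "payload": {
  "motion": [
    {"wx": 0,"wy": 0,"wz": 0.145,"x": 0,"y": 0,"z": 0,"claw": 1},
    {"wx": 0,"wy": 0,"wz": 0.145,"x": 0,"y": 0,"z": 0,"claw": 1},
    {"wx": 0,"wy": 0,"wz": 0.145,"x": 0,"y": 0,"z": 0,"claw": 1},
    {"wx": 0,"wy": 0,"wz": 0.145,"x": 0,"y": 0,"z": 0,"claw": 1},
    {"wx": 0,"wy": 0,"wz": 0.145,"x": 0,"y": 0,"z": 0,"claw": 1}
  ]
}}

```text
clock: 2.0
tcp_pos: [0.4583, 0.2464, 0.2269]
tool_rot: [[-0.479, 0.878, 0.0], [0.878, 0.479, 0.0], [0.0, 0.0, -1.0]]
ft_force: [0.2, 0.3, -0.4]
finger_gap: 0.0921
```

>>> {"api": "apply_moves", "payload": {
  "motion": [
    {"wx": 0,"wy": 0,"wz": 0.145,"x": 0,"y": 0,"z": 0,"claw": 1},
    {"wx": 0,"wy": 0,"wz": 0.145,"x": 0,"y": 0,"z": 0,"claw": 1},
    {"wx": 0,"wy": 0,"wz": 0.145,"x": 0,"y": 0,"z": 0,"claw": 1},
    {"wx": 0,"wy": 0,"wz": 0.14,"x": 0,"y": 0,"z": 0,"claw": 1},
    {"wx": 0,"wy": 0,"wz": 0.14,"x": 0,"y": 0,"z": 0,"claw": 1}
  ]
}}

```text
clock: 2.5
tcp_pos: [0.4583, 0.2465, 0.2269]
tool_rot: [[0.213, 0.977, 0.0], [0.977, -0.213, 0.0], [0.0, 0.0, -1.0]]
ft_force: [0.5, -0.4, -1.1]
finger_gap: 0.0918
```

```bash
python3 a.py w1
```

```text
2.55 [0.4583 0.2465 0.2269] yang -12.7 down -1.0 gap 0.09166844132694532 [-0.23890309  0.17395383  0.59747009]
handle 275 [0.5093 0.1727] [0.044 0.012] 77.0 zmed 0.1255
flange 1141 [0.5116 0.1828] [0.035 0.056] 77.6 zmed 0.076
gauge_grip 0.95 [0.5089 0.1741 0.1022]
tool shift mm [-60.5  66.  139.9] wz -0.012
```

View pics/w1.png

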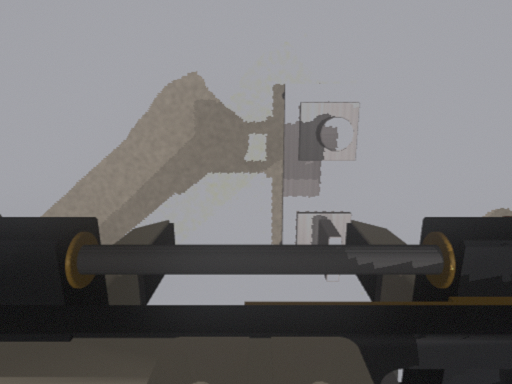

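The wrist view shows the knob gauge at (338,133) and the bar gauge's flange at (325,230), with the bar at (335,260) partly hidden by the gripper. The two measurements agree to within a millimetre. Next I move above it and go down.

>>> {"api": "apply_moves", "payload": {
  "motion": [
    {"wx": 0,"wy": 0,"wz": 0,"x": -30,"y": 33,"z": 0,"claw": 1},
    {"wx": 0,"wy": 0,"wz": 0,"x": -30.5,"y": 33,"z": 0,"claw": 1},
    {"wx": 0,"wy": 0,"wz": 0,"x": 0,"y": 0,"z": 30,"claw": 1},
    {"wx": 0,"wy": 0,"wz": 0,"x": 0,"y": 0,"z": 30,"claw": 1},
    {"wx": 0,"wy": 0,"wz": 0,"x": 0,"y": 0,"z": 0,"claw": 1}
  ]
}}

```text
clock: 3.1
tcp_pos: [0.5074, 0.172, 0.1631]
tool_rot: [[0.205, 0.979, -0.007], [0.979, -0.205, -0.003], [-0.004, -0.006, -1.0]]
ft_force: [-0.4, 0.4, -0.6]
finger_gap: 0.092
```

```bash
python3 a.py w2
```

```text
3.15 [0.5087 0.1729 0.1652] yang -11.8 down -1.0 gap 0.09174586126770798 [ 0.66877673 -1.1453663   1.22816447]
handle 1191 [0.5099 0.173 ] [0.043 0.012] 78.2 zmed 0.1259
flange 3582 [0.5095 0.1722] [0.056 0.056] 77.8 zmed 0.076
gauge_grip 0.55 [0.5096 0.173  0.1025]
tool shift mm [ 0.4  1.1 78.2] wz 0.003
```

>>> {"api": "apply_moves", "payload": {
  "motion": [
    {"wx": 0,"wy": 0,"wz": 0,"x": 0,"y": 1,"z": 25,"claw": 1},
    {"wx": 0,"wy": 0,"wz": 0,"x": 0,"y": 0,"z": 25,"claw": 1},
    {"wx": 0,"wy": 0,"wz": 0,"x": 0,"y": 0,"z": 18,"claw": 1},
    {"wx": 0,"wy": 0,"wz": 0,"x": 0,"y": 0,"z": 10,"claw": 1},
    {"wx": 0,"wy": 0,"wz": 0,"x": 0,"y": 0,"z": 0,"claw": 1}
  ]
}}

```text
clock: 3.7
tcp_pos: [0.5113, 0.1737, 0.0889]
tool_rot: [[0.206, 0.979, -0.0], [0.979, -0.206, 0.0], [-0.0, -0.0, -1.0]]
ft_force: [0.3, 0.2, -1.2]
finger_gap: 0.0918
```

>>> {"api": "apply_moves", "payload": {
  "motion": [
    {"wx": 0,"wy": 0,"wz": 0,"x": 0,"y": 0,"z": 0,"claw": 0},
    {"wx": 0,"wy": 0,"wz": 0,"x": 0,"y": 0,"z": 0,"claw": 0},
    {"wx": 0,"wy": 0,"wz": 0,"x": 0,"y": 0,"z": 0,"claw": 0},
    {"wx": 0,"wy": 0,"wz": 0,"x": 0,"y": 0,"z": 0,"claw": 0},
    {"wx": 0,"wy": 0,"wz": 0,"x": 0,"y": 0,"z": 0,"claw": 0}
  ],
  "newtons": 30
}}

```text
clock: 4.2
tcp_pos: [0.5115, 0.1733, 0.0891]
tool_rot: [[0.207, 0.978, 0.001], [0.978, -0.207, 0.0], [0.0, 0.001, -1.0]]
ft_force: [0.2, 0.3, 0.8]
finger_gap: 0.0563
```

>>> {"api": "apply_moves", "payload": {
  "motion": [
    {"wx": 0,"wy": 0,"wz": 0,"x": 0,"y": 0,"z": 0,"claw": 0},
    {"wx": 0,"wy": 0,"wz": 0,"x": 0,"y": 0,"z": 0,"claw": 0},
    {"wx": 0,"wy": 0,"wz": 0,"x": 0,"y": 0,"z": 0,"claw": 0},
    {"wx": 0,"wy": 0,"wz": 0,"x": 0,"y": 0,"z": 0,"claw": 0},
    {"wx": 0,"wy": 0,"wz": 0,"x": 0,"y": 0,"z": 0,"claw": 0}
  ]
}}

```text
clock: 4.7
tcp_pos: [0.5112, 0.1733, 0.0887]
tool_rot: [[0.207, 0.978, -0.0], [0.978, -0.207, 0.0], [-0.0, -0.0, -1.0]]
ft_force: [-0.4, 0.2, -0.3]
finger_gap: 0.0165
```

Nearly closed. I'll finish the grip, then lift straight up slowly.

>>> {"api": "apply_moves", "payload": {
  "motion": [
    {"wx": 0,"wy": 0,"wz": 0,"x": 0,"y": 0,"z": 0,"claw": 0},
    {"wx": 0,"wy": 0,"wz": 0,"x": 0,"y": 0,"z": 0,"claw": 0},
    {"wx": 0,"wy": 0,"wz": 0,"x": 0,"y": 0,"z": 0,"claw": 0},
    {"wx": 0,"wy": 0,"wz": 0,"x": 0,"y": 0,"z": -10,"claw": 0},
    {"wx": 0,"wy": 0,"wz": 0,"x": 0,"y": 0,"z": -15,"claw": 0}
  ]
}}

```text
clock: 5.2
tcp_pos: [0.5103, 0.1729, 0.1133]
tool_rot: [[0.207, 0.978, -0.002], [0.978, -0.207, -0.001], [-0.001, -0.002, -1.0]]
ft_force: [-0.0, 1.2, -2.6]
finger_gap: 0.0119
```

>>> {"api": "apply_moves", "payload": {
  "motion": [
    {"wx": 0,"wy": 0,"wz": 0,"x": 0,"y": 0,"z": -25,"claw": 0},
    {"wx": 0,"wy": 0,"wz": 0,"x": 0,"y": 0,"z": -25,"claw": 0},
    {"wx": 0,"wy": 0,"wz": 0,"x": 0,"y": 0,"z": -25,"claw": 0},
    {"wx": 0,"wy": 0,"wz": 0,"x": 0,"y": 0,"z": -20,"claw": 0},
    {"wx": 0,"wy": 0,"wz": 0,"x": 0,"y": 0,"z": 0,"claw": 0}
  ]
}}

```text
clock: 5.7
tcp_pos: [0.5134, 0.174, 0.2122]
tool_rot: [[0.208, 0.978, 0.006], [0.978, -0.208, 0.002], [0.004, 0.005, -1.0]]
ft_force: [0.7, 0.5, -2.9]
finger_gap: 0.0117
```

```bash
cat > b.py <<'E'
from w import *
p0=o["tcp_pos"]
fit(near(p0[0],p0[1],.05)&(Z>p0[2]+.025)&(Z<p0[2]+.06),"handle")
m=near(p0[0],p0[1],.05)&(Z>p0[2]-.02)&(Z<p0[2]-.003)
fit(m,"flange")
for d in manip.tip_of(f,"gauge_grip")[:2]: print(d["score"],world(f,d["position"]).round(4))
to([.543,-.325,p0[2]],-23.5)
E
python3 b.py w3
```

```text
5.75 [0.5123 0.1736 0.2102] yang -12.0 down -1.0 gap 0.012036096405568075 [-0.09822783  0.04037294 -2.41555627]
handle 2196 [0.5137 0.1773] [0.036 0.022] 78.4 zmed 0.2495
flange 3046 [0.5163 0.1895] [0.022 0.056] 78.2 zmed 0.1996
0.96 [0.5137 0.1746 0.2269]
tool shift mm [-481.3  133.5   -0.5] wz 0.201
```

View pics/w3.png

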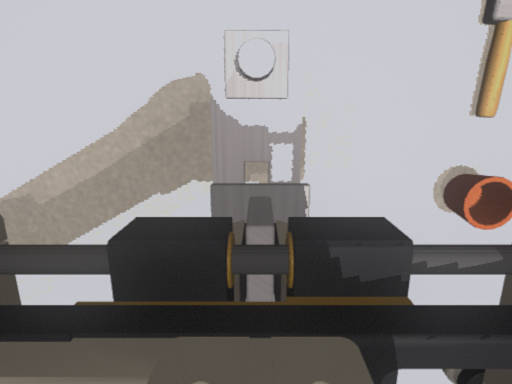

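Held: the opening is 12 mm, the weight reads 2.5 N, and the bar is between the pads at (260,260). The knob gauge is still in the rack at (257,60). Now carrying it to the mould.

>>> {"api": "apply_moves", "payload": {
  "motion": [
    {"wx": 0,"wy": 0,"wz": 0.02,"x": -30,"y": 8,"z": 0,"claw": 0},
    {"wx": 0,"wy": 0,"wz": 0,"x": -38,"y": 11,"z": 0,"claw": 0},
    {"wx": 0,"wy": 0,"wz": 0,"x": -38,"y": 11,"z": 0,"claw": 0},
    {"wx": 0,"wy": 0,"wz": 0,"x": -38,"y": 11,"z": 0,"claw": 0},
    {"wx": 0,"wy": 0,"wz": 0,"x": -38,"y": 11,"z": 0,"claw": 0}
  ]
}}

```text
clock: 6.3
tcp_pos: [0.5198, -0.0173, 0.2069]
tool_rot: [[0.227, 0.974, -0.003], [0.974, -0.227, -0.0], [-0.001, -0.003, -1.0]]
ft_force: [0.7, -0.1, -2.3]
finger_gap: 0.0118
```

>>> {"api": "apply_moves", "payload": {
  "motion": [
    {"wx": 0,"wy": 0,"wz": 0,"x": -38,"y": 11,"z": 0,"claw": 0},
    {"wx": 0,"wy": 0,"wz": 0,"x": -38,"y": 11,"z": 0,"claw": 0},
    {"wx": 0,"wy": 0,"wz": 0,"x": -38,"y": 11,"z": 0,"claw": 0},
    {"wx": 0,"wy": 0,"wz": 0,"x": -38,"y": 11,"z": 0,"claw": 0},
    {"wx": 0,"wy": 0,"wz": 0,"x": -30,"y": 11,"z": 0,"claw": 0}
  ]
}}

```text
clock: 6.8
tcp_pos: [0.5317, -0.208, 0.2067]
tool_rot: [[0.229, 0.973, -0.003], [0.973, -0.229, -0.0], [-0.001, -0.003, -1.0]]
ft_force: [-0.3, -0.2, -2.1]
finger_gap: 0.0121
```

>>> {"api": "apply_moves", "payload": {
  "motion": [
    {"wx": 0,"wy": 0,"wz": 0,"x": -20,"y": 5,"z": 0,"claw": 0},
    {"wx": 0,"wy": 0,"wz": 0.06,"x": 0,"y": 0,"z": 0,"claw": 0},
    {"wx": 0,"wy": 0,"wz": 0.06,"x": 0,"y": 0,"z": 0,"claw": 0},
    {"wx": 0,"wy": 0,"wz": 0.06,"x": 0,"y": 0,"z": 0,"claw": 0},
    {"wx": 0,"wy": 0,"wz": 0,"x": 0,"y": 0,"z": 0,"claw": 0}
  ]
}}

```text
clock: 7.3
tcp_pos: [0.5326, -0.2258, 0.2067]
tool_rot: [[0.398, 0.917, -0.003], [0.917, -0.398, 0.001], [-0.001, -0.003, -1.0]]
ft_force: [0.7, -0.0, -2.2]
finger_gap: 0.0123
```

```bash
cat > c.py <<'E'
from w import *
p0=o["tcp_pos"]
fit(near(.543,-.325,.075)&(Z>.072)&(Z<.09),"mouldtop")
for d in manip.tip_of(f,"mould_gap")[:2]: print(d["score"],world(f,d["position"]).round(4))
for d in manip.tip_of(f,"gauge_grip")[:2]: print(d["score"],world(f,d["position"]).round(4))
to([.543,-.325,.098],-23.5)
E
python3 c.py w4
```

```text
7.35 [ 0.5328 -0.2257  0.207 ] yang -23.4 down -1.0 gap 0.011768717562525045 [-0.45434033 -0.20343144 -2.41151041]
mouldtop few
0.97 [ 0.5325 -0.2238  0.2181]
tool shift mm [-87.   49.  108.9] wz 0.003
```

View pics/w4.png

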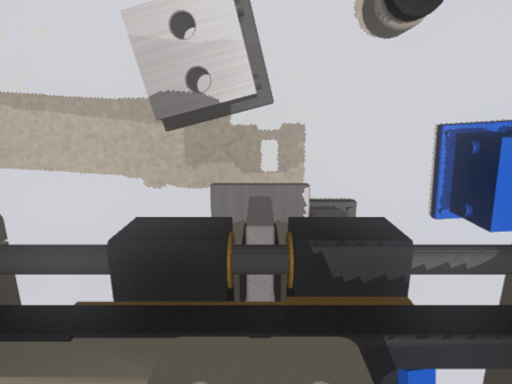

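The wrist view shows the two-hole mould at (195,60), the blue one at (480,170), and the target's base corner at (330,205). The gripper hides the gap, so I'll refine the gap line from the initial top cloud, which agreed with the wrist view to 1 mm on the handle.

Run:
```python
from h import *
from scipy import ndimage
for n in ["top0","scene0"]:
    W=np.load(n+".npy");X,Y,Z=W[...,0],W[...,1],W[...,2]
    m=(np.hypot(X-.543,Y+.325)<.08)&(Z>.075)&(Z<.086)
    l,k=ndimage.label(m)
    for i in range(1,k+1):
        p=W[l==i][:,:2].astype(np.float32)
        if len(p)>40: print(n,len(p),[np.round(v,4) for v in cv2.minAreaRect(p)])
```

```text
top0 299 [array([ 0.5688, -0.3355]), array([0.091 , 0.0388]), np.float64(64.4935)]
top0 287 [array([ 0.5173, -0.3138]), array([0.0903, 0.037 ]), np.float64(65.9345)]
scene0 185 [array([ 0.5187, -0.3144]), array([0.09  , 0.0396]), np.float64(66.1236)]
scene0 197 [array([ 0.5743, -0.3391]), array([0.0901, 0.0385]), np.float64(68.8092)]
```

>>> {"api": "apply_moves", "payload": {
  "motion": [
    {"wx": 0,"wy": 0,"wz": 0,"x": -25,"y": 15,"z": 0,"claw": 0},
    {"wx": 0,"wy": 0,"wz": 0,"x": -31,"y": 17,"z": 0,"claw": 0},
    {"wx": 0,"wy": 0,"wz": 0,"x": -31,"y": 17,"z": 0,"claw": 0},
    {"wx": 0,"wy": 0,"wz": 0,"x": 0,"y": 0,"z": 20,"claw": 0},
    {"wx": 0,"wy": 0,"wz": 0,"x": 0,"y": 0,"z": 20,"claw": 0}
  ]
}}

```text
clock: 7.95
tcp_pos: [0.5439, -0.3277, 0.1684]
tool_rot: [[0.399, 0.917, 0.001], [0.917, -0.399, -0.001], [-0.001, 0.001, -1.0]]
ft_force: [-0.3, 0.9, -1.9]
finger_gap: 0.012
```

>>> {"api": "apply_moves", "payload": {
  "motion": [
    {"wx": 0,"wy": 0,"wz": 0,"x": 0,"y": 0,"z": 0,"claw": 0},
    {"wx": 0,"wy": 0,"wz": 0,"x": 0,"y": 0,"z": 0,"claw": 0}
  ]
}}

```text
clock: 8.15
tcp_pos: [0.5439, -0.325, 0.1683]
tool_rot: [[0.397, 0.918, -0.001], [0.918, -0.397, 0.001], [0.0, -0.001, -1.0]]
ft_force: [0.4, -0.2, -2.3]
finger_gap: 0.0114
```

Run:
```python
from h import *
ims=[]
for c,q in [("scene",1),("top",0)]:
    f=manip.grab_frame(c)
    W=cloud(f); w=[.543,-.325,.1]; u,v=map(int,pix(f,w)); 
    ims.append(cv2.resize(f["pixels"][v-45:v+45,u-60:u+60],(400,300),interpolation=cv2.INTER_CUBIC))
    for d in manip.tip_of(f,"gauge_grip")[:2]+manip.tip_of(f,"mould_gap")[:3]: print(c,d["score"],world(f,d["position"]).round(4))
cv2.imwrite("pics/over.png",np.hstack(ims))
o=manip.get_obs(); R=o["tool_rot"];print(o["clock"],o["tcp_pos"],R.round(3), (R.T@(np.array([.543,-.325,.098])-o["tcp_pos"])*1000).round(1))
```

```text
scene 0.62 [ 0.542  -0.3283  0.1732]
scene 0.91 [ 0.7766 -0.3294  0.0787]
scene 0.65 [ 0.5441 -0.3275  0.0771]
scene 0.62 [ 0.5694 -0.5118  0.0806]
top 0.79 [ 0.5693 -0.5145  0.0784]
top 0.56 [ 0.5442 -0.3243  0.0795]
8.45 [ 0.54477554 -0.32551315  0.16976228] [[ 0.397  0.918  0.002]
 [ 0.918 -0.397 -0.001]
 [-0.     0.002 -1.   ]] [-0.2 -2.  71.8]
```

View pics/over.png

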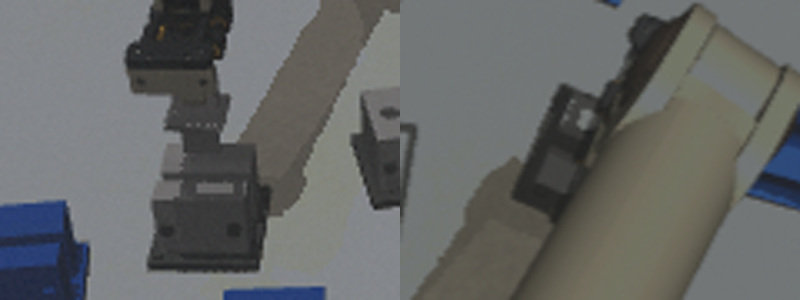

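The scene crop shows the blade just over the gap of the grey mould at about (200,150), lined up with it. The mould centre from both clouds is about (0.544, -0.325), and the TCP is on it to about 1 mm. Lowering now.

>>> {"api": "apply_moves", "payload": {
  "motion": [
    {"wx": 0,"wy": 0,"wz": 0,"x": 0,"y": 0,"z": 12,"claw": 0},
    {"wx": 0,"wy": 0,"wz": 0,"x": 0,"y": 0,"z": 12,"claw": 0},
    {"wx": 0,"wy": 0,"wz": 0,"x": 0,"y": 0,"z": 12,"claw": 0},
    {"wx": 0,"wy": 0,"wz": 0,"x": 0,"y": 0,"z": 0,"claw": 0},
    {"wx": 0,"wy": 0,"wz": 0,"x": 0,"y": 0,"z": 0,"claw": 0}
  ]
}}

```text
clock: 8.95
tcp_pos: [0.5437, -0.3252, 0.1317]
tool_rot: [[0.398, 0.917, -0.002], [0.917, -0.398, 0.001], [0.0, -0.002, -1.0]]
ft_force: [-0.1, 0.8, -2.0]
finger_gap: 0.0117
```

>>> {"api": "apply_moves", "payload": {
  "motion": [
    {"wx": 0,"wy": 0,"wz": 0,"x": 0,"y": 0,"z": 10,"claw": 0},
    {"wx": 0,"wy": 0,"wz": 0,"x": 0,"y": 0,"z": 10,"claw": 0},
    {"wx": 0,"wy": 0,"wz": 0,"x": 0,"y": 0,"z": 8,"claw": 0},
    {"wx": 0,"wy": 0,"wz": 0,"x": 0,"y": 0,"z": 0,"claw": 0},
    {"wx": 0,"wy": 0,"wz": 0,"x": 0,"y": 0,"z": 0,"claw": 0}
  ]
}}

```text
clock: 9.45
tcp_pos: [0.5439, -0.3253, 0.1042]
tool_rot: [[0.398, 0.917, -0.001], [0.917, -0.398, 0.0], [0.0, -0.001, -1.0]]
ft_force: [0.7, 0.2, -1.4]
finger_gap: 0.012
```

No contact forces so far. The last few millimetres go in small steps.

>>> {"api": "apply_moves", "payload": {
  "motion": [
    {"wx": 0,"wy": 0,"wz": 0,"x": 0,"y": 0,"z": 2,"claw": 0},
    {"wx": 0,"wy": 0,"wz": 0,"x": 0,"y": 0,"z": 2,"claw": 0},
    {"wx": 0,"wy": 0,"wz": 0,"x": 0,"y": 0,"z": 1,"claw": 0},
    {"wx": 0,"wy": 0,"wz": 0,"x": 0,"y": 0,"z": 0,"claw": 0}
  ]
}}

```text
clock: 9.85
tcp_pos: [0.5441, -0.3253, 0.0996]
tool_rot: [[0.398, 0.918, -0.0], [0.918, -0.398, 0.0], [0.0, -0.0, -1.0]]
ft_force: [-0.3, 0.0, -3.0]
finger_gap: 0.0119
```

>>> {"api": "apply_moves", "payload": {
  "motion": [
    {"wx": 0,"wy": 0,"wz": 0,"x": 0,"y": 0,"z": 1,"claw": 0},
    {"wx": 0,"wy": 0,"wz": 0,"x": 0,"y": 0,"z": 0,"claw": 0},
    {"wx": 0,"wy": 0,"wz": 0,"x": 0,"y": 0,"z": 0,"claw": 0}
  ]
}}

```text
clock: 10.15
tcp_pos: [0.5442, -0.3254, 0.0987]
tool_rot: [[0.398, 0.918, 0.0], [0.918, -0.398, 0.0], [0.0, 0.0, -1.0]]
ft_force: [0.3, -0.8, -2.6]
finger_gap: 0.0118
```

>>> {"api": "apply_moves", "payload": {
  "motion": [
    {"wx": 0,"wy": 0,"wz": 0,"x": 0,"y": 0,"z": 1,"claw": 0},
    {"wx": 0,"wy": 0,"wz": 0,"x": 0,"y": 0,"z": 0,"claw": 0},
    {"wx": 0,"wy": 0,"wz": 0,"x": 0,"y": 0,"z": 0,"claw": 0}
  ]
}}

```text
clock: 10.45
tcp_pos: [0.5442, -0.3255, 0.0987]
tool_rot: [[0.398, 0.918, 0.0], [0.918, -0.398, 0.0], [0.0, 0.0, -1.0]]
ft_force: [-2.1, 2.7, 5.4]
finger_gap: 0.0117
```

>>> {"api": "apply_moves", "payload": {
  "motion": [
    {"wx": 0,"wy": 0,"wz": 0,"x": 0,"y": 0,"z": 1,"claw": 0},
    {"wx": 0,"wy": 0,"wz": 0,"x": 0,"y": 0,"z": 0,"claw": 0},
    {"wx": 0,"wy": 0,"wz": 0,"x": 0,"y": 0,"z": 0,"claw": 0}
  ]
}}

```text
clock: 10.75
tcp_pos: [0.5442, -0.3254, 0.0986]
tool_rot: [[0.398, 0.918, 0.0], [0.918, -0.398, 0.0], [0.0, 0.0, -1.0]]
ft_force: [-5.0, 2.9, 13.3]
finger_gap: 0.0119
```

It is seated: contact force appears at TCP 0.0987, just where the grasp height predicts. I'll relax the push, release and retreat up.

>>> {"api": "apply_moves", "payload": {
  "motion": [
    {"wx": 0,"wy": 0,"wz": 0,"x": 0,"y": 0,"z": -1.5,"claw": 0},
    {"wx": 0,"wy": 0,"wz": 0,"x": 0,"y": 0,"z": 0,"claw": 0},
    {"wx": 0,"wy": 0,"wz": 0,"x": 0,"y": 0,"z": 0,"claw": 0.6},
    {"wx": 0,"wy": 0,"wz": 0,"x": 0,"y": 0,"z": 0,"claw": 0.6},
    {"wx": 0,"wy": 0,"wz": 0,"x": 0,"y": 0,"z": 0,"claw": 0.6}
  ]
}}

```text
clock: 11.25
tcp_pos: [0.5442, -0.3254, 0.098]
tool_rot: [[0.398, 0.918, -0.0], [0.918, -0.398, 0.0], [0.0, -0.0, -1.0]]
ft_force: [-1.2, 1.0, -1.6]
finger_gap: 0.0315
```

>>> {"api": "apply_moves", "payload": {
  "motion": [
    {"wx": 0,"wy": 0,"wz": 0,"x": 0,"y": 0,"z": 0,"claw": 0.6},
    {"wx": 0,"wy": 0,"wz": 0,"x": 0,"y": 0,"z": 0,"claw": 0.6},
    {"wx": 0,"wy": 0,"wz": 0,"x": 0,"y": 0,"z": 0,"claw": 0.6},
    {"wx": 0,"wy": 0,"wz": 0,"x": 0,"y": 0,"z": 0,"claw": 0.6},
    {"wx": 0,"wy": 0,"wz": 0,"x": 0,"y": 0,"z": 0,"claw": 0.6}
  ]
}}

```text
clock: 11.75
tcp_pos: [0.5442, -0.3254, 0.0982]
tool_rot: [[0.398, 0.918, -0.0], [0.918, -0.398, 0.0], [0.0, -0.0, -1.0]]
ft_force: [-0.3, 0.5, -0.5]
finger_gap: 0.055
```

>>> {"api": "apply_moves", "payload": {
  "motion": [
    {"wx": 0,"wy": 0,"wz": 0,"x": 0,"y": 0,"z": -15,"claw": 0.6},
    {"wx": 0,"wy": 0,"wz": 0,"x": 0,"y": 0,"z": -25,"claw": 0.6},
    {"wx": 0,"wy": 0,"wz": 0,"x": 0,"y": 0,"z": -30,"claw": 0.6},
    {"wx": 0,"wy": 0,"wz": 0,"x": 0,"y": 0,"z": -30,"claw": 0.6},
    {"wx": 0,"wy": 0,"wz": 0,"x": 0,"y": 0,"z": -20,"claw": 0.6}
  ]
}}

```text
clock: 12.25
tcp_pos: [0.5451, -0.3262, 0.2221]
tool_rot: [[0.398, 0.917, 0.003], [0.917, -0.398, -0.002], [-0.0, 0.004, -1.0]]
ft_force: [0.1, -0.5, -0.2]
finger_gap: 0.0551
```

>>> {"api": "apply_moves", "payload": {
  "motion": [
    {"wx": 0,"wy": 0,"wz": 0,"x": -30,"y": 0,"z": 0,"claw": 0.6},
    {"wx": 0,"wy": 0,"wz": 0,"x": -35,"y": 0,"z": 0,"claw": 0.6},
    {"wx": 0,"wy": 0,"wz": 0,"x": -25,"y": 0,"z": 0,"claw": 0.6},
    {"wx": 0,"wy": 0,"wz": 0,"x": 0,"y": 0,"z": 0,"claw": 0.6},
    {"wx": 0,"wy": 0,"wz": 0,"x": 0,"y": 0,"z": 0,"claw": 0.6}
  ]
}}

```text
clock: 12.75
tcp_pos: [0.5082, -0.4086, 0.2192]
tool_rot: [[0.399, 0.917, 0.001], [0.917, -0.399, -0.0], [0.0, 0.001, -1.0]]
ft_force: [0.2, 0.6, 0.2]
finger_gap: 0.0553
```

```bash
cat > d.py <<'E'
from w import *
fit(near(.544,-.325,.045)&(Z>.125)&(Z<.15),"handle")
fit(near(.544,-.325,.045)&(Z>.0835)&(Z<.09),"flange")
fit(near(.544,-.325,.08)&(Z>.074)&(Z<.0825),"mouldtop")
m=near(.544,-.325,.08)&(Z>.03)&(Z<.09); fit(m,"mould all")
f2=manip.grab_frame("scene")
for q in ["gauge_grip","rod_gauge_knob"]:
    for d in manip.tip_of(f2,q)[:3]: print(q,round(d["score"],2),world(f2,d["position"]).round(4))
u,v=map(int,pix(f2,[.543,-.325,.08]))
c=cv2.resize(f2["pixels"][v-45:v+45,u-60:u+60],(512,384),interpolation=cv2.INTER_CUBIC)
cv2.imwrite("pics/end.png",cv2.resize(np.hstack([f["pixels"],c]),(800,300)))
E
python3 d.py w5
```

```text
12.8 [ 0.509  -0.4073  0.2189] yang -23.4 down -1.0 gap 0.05509143467762688 [-0.30620129  0.83365707 -0.79291478]
handle 1013 [ 0.5436 -0.3264] [0.044 0.011] 66.2 zmed 0.1359
flange 3264 [ 0.5433 -0.3267] [0.055 0.056] 66.7 zmed 0.086
mouldtop 5688 [ 0.5431 -0.3268] [0.09  0.092] 66.7 zmed 0.0799
mould all 9307 [ 0.5431 -0.3267] [0.09  0.104] 66.6 zmed 0.0805
gauge_grip 0.6 [ 0.5425 -0.3235  0.1087]
rod_gauge_knob 0.54 [0.5331 0.2818 0.0997]
```

View pics/end.png

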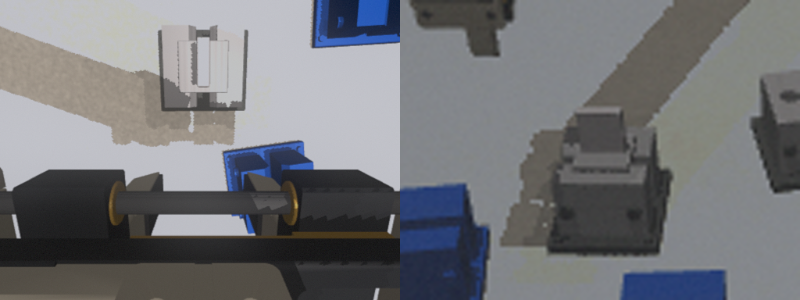

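The final picture shows the gauge upright in the grey mould's gap, with the bar at wrist (203,65) and scene (600,130). The gripper is clear and the flange top is at 0.086, 6 mm above the mould top. Handing in.

```bash
python3 -c "
from cell import manip
manip.finish_job()"
```

```text
the job is handed in; nothing more can be done
```

I took the bar-handled gauge from the rack and lowered it into the grey mould's straight gap. The flange touched down while I still held it, with 5 to 13 N of contact force. I then let go, moved the arm clear and handed the job in at about 13 s; no verdict was reported.

The last checks before handing in, all from the wrist camera except the knob:

- **Position:** the handle is within 1 mm of the mould's centre.
- **Alignment:** the blade is at 66.2° and the mould at 66.7°.
- **Seating:** the flange top is 6 mm above the mould top, which equals the flange's thickness, so it is fully down.
- **Other gauge:** the round-knobbed gauge reads within about 3 mm of its starting position in the scene view, which is within measuring error.

No check failed. The trained network's position for the gauge differed from the depth measurement by about 3 mm, within its stated accuracy. My first batch of move calls was refused because fields were left out, so nothing moved.

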